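Open the sprung clamshell test fixture

TASK

Open the clamshell test fixture so that the little circuit board in it can be taken out next: press down the blue release tab at its front until the sprung lid pops up by itself, then gently push the lid on over until it leans back against its stop and stays open. Do all of it with light pushes of the fingers and grip or lift nothing: the fixture stays standing where it is, the board stays untouched in its nest, and the things lying around stay where they are. Finish clear of everything.

Things in the scene. Friction and masses are not known exactly. Their poses are not given: they have to be found in the camera images.
- fixture: clamshell test fixture: dark grey block on an aluminium base plate, 108 x 92 mm and 34 mm high (rim), with a hinged aluminium-framed lid with a clear window on it (top of the closed lid at 44 mm), weighs about 1 kg and stands loose on four rubber feet. Origin: centre of its underside, on the bench; its x axis points from the front (the side with the blue tab) to the rear (the hinge side), y to its left seen from the front, z up
- tab_top (a point): the spot to press: on the top face of the blue tab, a ridged plate 30 mm wide that juts forward from the fixture's front, level, 26 mm above the bench. This point is 83 mm ahead (-x) of the fixture's origin, 25 mm ahead of the tab's pivot and 21.5 mm ahead of the upright blue hook plate behind it (top 49 mm above the bench), which leans up to 9 mm forward while the tab is down; the tab's front edge is 11 mm further out. Moves with the tab
- latch (a joint): the blue tab with its hook, in rad: 0 at rest, grows as the tab is pressed down; the hook lets the lid go at about 0.17 (tab point 4.5 mm down, about 2.6 N), hard stop at 0.28 (7 mm down, about 3.5 N); it springs back when let go
- lid (a joint): hinge angle of the lid, in rad: 0 shut, grows as it opens up and to the rear, 1.92 (110 degrees) is its stop, fully open. Let go by the hook, a spring lifts it in under a second to about 0.95 and no further; from there it must be pushed (under 0.5 N at the front edge). Left between 0.95 and upright it sinks back to 0.95; past about 1.65 its weight takes it slowly back onto its stop, where it stays
- lid_lip (a point): middle of the lid's front lower edge: the foremost lower edge of a 24 mm wide, 4 mm thick steel lip there, 97.5 mm from the hinge axis and, with the lid shut, 2 mm lower than the axis and 34 mm above the bench. Behind the lip the lid is a frame 80 mm wide and 10 mm thick. Moves with the lid
- lid_hinge (a point): middle of the lid's hinge axis, which runs along the fixture's y axis: 44 mm behind (+x) the fixture's origin, 36 mm above the bench
- board: small green circuit board with a steel shield can, 46 x 38 mm and 5 mm high, lying loose in the pale nest under the lid. Origin: centre of its underside, 26 mm above the bench, 5 mm ahead (-x) of the fixture's origin; not to be touched
- loupe: black loupe standing on the bench, 37 mm across, 29 mm high; origin at the centre of its underside; a bystander
- parts_dish: round steel dish with pins, 68 mm across, 14 mm high; origin at the centre of its underside; a bystander
- cots_jar: white jar with a blue screw lid, 60 mm across, 66 mm high; origin at the centre of its underside; a bystander
- tweezers_black: black tweezers lying flat, 124 mm long along their y, 13 mm wide, 10 mm high; origin at their middle on the bench; a bystander
- flux_pen: white pen with a green cap lying flat, 131 mm long along its y, 14 mm thick; origin at its middle on the bench; a bystander
- driver_yellow: precision screwdriver with a yellow end, lying on the bench close beside the fixture, on its -y side, 136 mm long along its y, 10 mm thick; origin at its middle on the bench; a bystander

How it is judged:
By the outcome, as a careful person would: the job done as asked, in the order asked, and still so for the second after the job is handed in, with the robot touching nothing.
It also fails if it takes over 42 s, if anything falls off the work surface, if the arm or the gripper's body presses on something with over 40 N, if the wrist force passes 120 N, or if a joint passes its speed limit or range.

ROBOT

A 6-joint arm with a two-finger parallel gripper is mounted at the origin on a cart in front of the work surface, level with it; the furniture and walls round the work are solid. World frame = base frame: x ahead of the robot, y to its left, z up, the work surface at z = 0. Lengths are in m, angles in degrees, forces in N, time in s.
With the tool pointing down it reaches from about 0.375 to 0.9 m from the base axis. Payload 3.1 kg.
Tool frame: the origin (TCP) lies on the centre line of the jaws, within the pads' length; the fingertips stand 14 mm ahead of it and the grasp point (between the pads) lies 5 mm behind it (bot.tips_ahead is the distance from the TCP to the fingertips, in m); z points along the fingers, y is the line along which they close (so a half turn about z gives the same grasp; the last joint's range is limited). The gripper opens to 87 mm and grips with 3 to 60 N. Pads are 19 mm wide; open, the fingers measure 117 mm over their backs; the gripper's body (75 mm by 190 mm) begins 51 mm behind the grasp point.
Start: joints at [65.804, 30.224, 82.088, -0, 67.689, -10.227], TCP at [0.151, 0.607, 0.237] pointing down, gripper open.
Joint ranges: [-176.69, 176.69], [-43.24, 126.21], [12.49, 139.97], [-82, 262], [0, 151.66], [-163.58, 163.58]. Speed limits (degrees/s): [159.86, 159.86, 180, 180, 180, 180].

INTERFACE

Orientations are given as a 3x3 rotation matrix whose columns are the frame's x, y, z axes.
In Python, from rig import bot gives the robot as it stands.
- The arm moves only by the tool play_rows, never from a script. Its argument "moves" is a list that holds one entry, the list of rows, each a list of 6 numbers: the shift along the tool's x, y, z in mm, then the turn, a rotation vector about the tool's x, y, z in rad. A call has 1 to 5 rows; each row shifts and turns the commanded pose from where the row before left it, along the tool's axes as they then stand; what a row does not reach is not made up. A row lasts 1/10 s, in which the tool goes at most 50 mm and 8.59 degrees, less where a joint would pass 70% of its speed; a pose out of reach is approached as far as the arm can. A call with a gripper value outside its range is refused whole. "fingers" is the opening, from -1 (shut) to 1 (fully open), set as the call begins (left out, the last holds). The fingers move at their own pace and stop on an object; the grip force is fixed at half the most. Time passes only in rows, so rows that do not move let the fingers close. It gives the time, the measured TCP pose, the force, the opening and the grip force at its end, in the units of the state.
- bot.read_state(): the state, without advancing time (a new reading comes with each control period).
- bot.capture(name): name is "side" or "top" or "wrist"; returns a dict with "image" (384x512x3 uint8, blue, green, red), "fx", "fy", "cx", "cy" (pixels), "R" (3x3) and "t" (3): a world point X has camera coordinates R X + t. Camera axes: x right, y down, z forward; pixel columns grow to the right and rows downward; lengths in m; the calibration is good to about 2 mm. A picture is of the moment at which its call begins. There is no depth.
- bot.hand_in(): hands the job in; it is judged then, once.
Trained networks look in a picture, given as the dict that the camera call returned (one of the last four; its "shot" number tells which), for a name from the list of things; names that differ only in an ending like _2 or _b are one class to them, and where a whole thing is asked for, a point or a joint stands for the part that bears it (a point fixed in the world has none). Each returns a list of dicts, best first, with "confidence" (0 to 1); they miss things now and then, are a little off and sometimes report something else, mostly with a low value. They report only what shows in the picture. A call takes as long as a camera call.
- bot.search_frame(picture, query): "centre" ([column, row] in pixels, amid what is visible of it).
- bot.silhouettes(picture, query): "pixels" (384x512 bool, what is visible of it) and "centre" ([column, row] in pixels, amid what is visible of it).
- bot.pinpoint(picture, query): "centre" ([column, row] in pixels: a listed point, or the origin of a listed thing).
The state is a dict: "time_s": time; "joint_positions": joint angles; "qvel": joint speeds; "tau": joint torques, N m; "position": TCP position; "tcp_rot": TCP orientation; "force": force on the tool from outside, world axes, zero at the start; "moment": the same for the moment, N m; "opening": opening from 0.0 (shut) to 1.0 (fully open); "grasp_force": force on a finger pad.
Only numpy, scipy, OpenCV 4.12 (cv2) and the standard library are available. Lean on these libraries where they do the work, as an engineer would, in place of code of your own. Each camera call takes 0.05 s, during which the arm holds its last target. There are 200 camera calls.

## Working session

There is one attempt and no reset: what is moved stays moved. The work goes in short steps, Python scripts to look and compute and a tool call to move; the robot and the scene stay as the last step left them, time stands still between calls to the robot, and variables do not carry over. Pictures are saved under pics/ and viewed, at most 10 in all, crops included, and the job is handed in when it is done.

Besides the shell and the picture viewer there is one more tool, called after "Request:" as name([rows], argument=value, ...), one row to a line, values as JSON. play_rows: Moves the arm, as the interface text tells. Its arguments: {"type":"object","properties":{"moves":{"type":"array","items":{"type":"array","items":{"type":"array","items":{"type":"number"}}}},"fingers":{"type":"number"}},"required":["moves"]}

```bash
mkdir -p pics
cat > h.py <<'E'
import numpy as np, cv2
from rig import bot
def ray(p,px):
    d=np.array([(px[0]-p['cx'])/p['fx'],(px[1]-p['cy'])/p['fy'],1.0]); R=np.array(p['R']);t=np.array(p['t'])
    return -R.T@t, R.T@d
def atz(p,px,z):
    c,d=ray(p,px); return c+d*(z-c[2])/d[2]
def proj(p,X):
    c=np.array(p['R'])@np.array(X)+np.array(p['t']); return [p['fx']*c[0]/c[2]+p['cx'],p['fy']*c[1]/c[2]+p['cy']]
def tri(obs):
    A=np.zeros((3,3));b=np.zeros(3)
    for p,px in obs:
        c,d=ray(p,px); d=d/np.linalg.norm(d); M=np.eye(3)-np.outer(d,d); A+=M;b+=M@c
    return np.linalg.solve(A,b)
E
python3 - <<'E'
from h import *
np.set_printoptions(precision=4,suppress=True)
P={n:bot.capture(n) for n in('top','side')}
cv2.imwrite('pics/a.png',np.vstack([P['top']['image'],P['side']['image']])[:, :] if 0 else np.hstack([cv2.resize(P[n]['image'],(400,300)) for n in P]))
cv2.imwrite('pics/top.png',P['top']['image']);cv2.imwrite('pics/side.png',P['side']['image'])
hz=dict(fixture=0,tab_top=.026,lid_hinge=.036,lid_lip=.034,board=.026,loupe=0,parts_dish=0,cots_jar=0,tweezers_black=0,flux_pen=0,driver_yellow=0)
for q,z in hz.items():
    for n,p in P.items():
        for r in bot.pinpoint(p,q)[:2]: print(q,n,np.array(r['centre']).round(1),round(r['confidence'],2),atz(p,r['centre'],z))
s=bot.read_state();print(s['time_s'],s['position'],np.array(s['tcp_rot']),s['force'],s['opening'])
for n,p in P.items(): print(n,-np.array(p['R']).T@p['t'])
E
```

```text
fixture top [265.1 188.4] 0.77 [ 0.5353 -0.0009  0.    ]
fixture top [260.  168.8] 0.45 [0.5863 0.0116 0.    ]
fixture side [265.4 223.7] 0.61 [0.5389 0.0009 0.    ]
fixture side [238.6 162.1] 0.53 [0.5131 0.3435 0.    ]
tab_top top [273.5 217.8] 0.75 [ 0.4584 -0.0198  0.026 ]
tab_top side [236.8 224.1] 0.45 [ 0.4634 -0.0253  0.026 ]
lid_hinge top [260.4 169.6] 0.9 [0.5768 0.0113 0.036 ]
lid_hinge side [279.1 206.3] 0.88 [0.5775 0.0203 0.036 ]
lid_lip top [271.4 205.5] 0.88 [ 0.4878 -0.0147  0.034 ]
lid_lip top [296.8 173.8] 0.73 [ 0.5659 -0.0784  0.034 ]
lid_lip side [247.4 218. ] 0.92 [ 0.4911 -0.0152  0.034 ]
board side [245.2 216.7] 0.67 [0.488  0.0029 0.026 ]
loupe top [130.1 225.6] 0.64 [0.4429 0.3405 0.    ]
loupe side [213.4 162.7] 0.56 [0.4347 0.3528 0.    ]
parts_dish top [121.5 195.3] 0.59 [0.5202 0.3657 0.    ]
parts_dish side [237.2 161.2] 0.75 [ 0.5095  0.3503 -0.    ]
cots_jar top [141.1 160.5] 0.56 [0.6106 0.3189 0.    ]
cots_jar top [131.9 228.4] 0.39 [0.4358 0.3356 0.    ]
cots_jar side [265.8 224.2] 0.3 [ 0.5395 -0.0014  0.    ]
tweezers_black top [381.7 224.1] 0.66 [ 0.4427 -0.2918  0.    ]
tweezers_black side [244.3 317.2] 0.9 [ 0.4436 -0.3051  0.    ]
flux_pen top [362.9 212.9] 0.55 [ 0.4711 -0.2463  0.    ]
flux_pen side [251.1 295.9] 0.75 [ 0.4654 -0.2488  0.    ]
flux_pen side [265.7 163.5] 0.23 [0.5953 0.32   0.    ]
driver_yellow top [300.  172.1] 0.6 [ 0.5769 -0.0908  0.    ]
driver_yellow side [285.9 244.2] 0.62 [ 0.5727 -0.0903  0.    ]
1.2 [0.1508 0.6065 0.2366] [[-0.9704  0.2414  0.    ]
 [ 0.2414  0.9704  0.    ]
 [-0.      0.     -1.    ]] [-0.9642  0.0658  0.3821] 0.9980613304842375
top [0.3948 0.0281 0.9179]
side [ 0.3684 -0.9687  0.6977]
```

View pics/a.png

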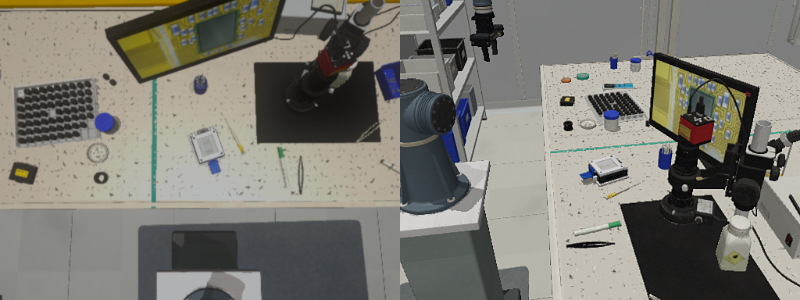

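Request:
play_rows([
  [[-33, -37, 0, 0, 0, -0.1], [-29, -40, 0, 0, 0, -0.1], [-25, -43, 0, 0, 0, -0.1], [-20, -45, 0, 0, 0, -0.1], [-16, -46, 0, 0, 0, -0.1]],
], fingers=-1)

```text
time_s: 1.7
position: [0.266, 0.3865, 0.2368]
tcp_rot: [[-0.966, -0.258, 0.001], [-0.258, 0.966, 0.0], [-0.001, 0.0, -1.0]]
force: [1.7, 0.5, 0.2]
opening: 0.637
grasp_force: 0.0
```

Request:
play_rows([
  [[-6, -44, 0, 0, 0, 0], [-6, -44, 0, 0, 0, 0], [-6, -44, 0, 0, 0, 0], [-6, -44, 0, 0, 0, 0], [-6, -44, 0, 0, 0, 0]],
])

```text
time_s: 2.2
position: [0.3508, 0.1813, 0.2369]
tcp_rot: [[-0.967, -0.254, 0.001], [-0.254, 0.967, 0.0], [-0.001, -0.0, -1.0]]
force: [0.1, 0.8, -0.8]
opening: 0.172
grasp_force: 0.0
```

Request:
play_rows([
  [[-6, -44, 0, 0, 0, 0], [-6, -44, 10, 0, 0, 0], [-6, -44, 10, 0, 0, 0], [-6, -44, 10, 0, 0, 0], [-6, -44, 0, 0, 0, 0]],
])

```text
time_s: 2.7
position: [0.4348, -0.0241, 0.2058]
tcp_rot: [[-0.968, -0.253, -0.002], [-0.253, 0.968, 0.001], [0.001, 0.001, -1.0]]
force: [0.5, -0.3, 0.1]
opening: 0.006
grasp_force: 0.0
```

```bash
cat > look.py <<'E'
from h import *
import sys
np.set_printoptions(precision=4,suppress=True)
P={n:bot.capture(n) for n in('wrist','top','side')}
for q,z in dict(fixture=0,tab_top=.026,lid_hinge=.036,lid_lip=.034,driver_yellow=0).items():
    o=[]
    for n,p in P.items():
        r=bot.pinpoint(p,q)
        if r: o.append((p,r[0]['centre'])); print(q,n,np.array(r[0]['centre']).round(1),round(r[0]['confidence'],2),atz(p,r[0]['centre'],z))
    if len(o)>1: print('  tri',tri(o))
s=bot.read_state();print(s['time_s'],s['position'],s['force'],s['opening'],s['joint_positions'])
cv2.imwrite('pics/%s.png'%sys.argv[1],np.hstack([P['wrist']['image'][:, :400],P['side']['image'][100:300,150:350].repeat(2,0).repeat(2,1)[:384]]))
p=P['wrist'];print(-np.array(p['R']).T@p['t'],np.array(p['R'])[2])
E
python3 look.py w1
```

```text
fixture top [265.5 184.6] 0.6 [ 0.5451 -0.002   0.    ]
fixture side [264.5 225.5] 0.87 [ 0.5353 -0.0065  0.    ]
  tri [ 0.5408 -0.0019 -0.0027]
tab_top wrist [247.9 194.1] 0.94 [ 0.4577 -0.0265  0.026 ]
tab_top side [235.9 224.1] 0.49 [ 0.4612 -0.025   0.026 ]
  tri [ 0.4595 -0.0263  0.0263]
lid_hinge top [259.2 170.9] 0.64 [0.5735 0.0143 0.036 ]
lid_hinge side [280.1 207.5] 0.76 [0.579  0.0145 0.036 ]
  tri [0.5762 0.0141 0.0359]
lid_lip wrist [251.5 229.2] 0.56 [ 0.4939 -0.013   0.034 ]
lid_lip side [244.7 217.4] 0.83 [ 0.4849 -0.0115  0.034 ]
  tri [ 0.488  -0.0142  0.0379]
driver_yellow top [298.2 173.6] 0.42 [ 0.573  -0.0861  0.    ]
driver_yellow side [287.6 245.9] 0.45 [ 0.5753 -0.0974  0.    ]
  tri [ 0.5762 -0.0873 -0.0083]
3.6 [ 0.435  -0.0223  0.2066] [ 0.2003 -0.4956 -0.1785] 0.004614346540348612 [ -17.6939   18.4973  110.1599    0.0006   51.3391 -122.3848]
[ 0.3578 -0.0449  0.3532] [ 0.2791  0.0746 -0.9574]
```

View pics/w1.png

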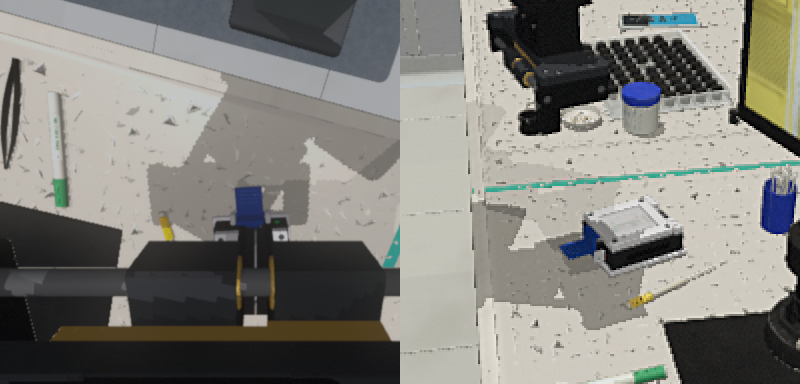

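Request:
play_rows([
  [[-20, -10, 20, 0, 0, -0.058], [0, 0, 30, 0, -0.14, 0], [4, 0, 35, 0, 0, 0], [4, 0, 35, 0, 0, 0], [3, 0, 23, 0, 0, 0]],
])

```text
time_s: 4.1
position: [0.4573, -0.0258, 0.0637]
tcp_rot: [[-0.943, -0.31, 0.118], [-0.307, 0.951, 0.042], [-0.125, 0.004, -0.992]]
force: [0.7, -0.1, -0.1]
opening: 0.004
grasp_force: 0.0
```

Request:
play_rows([
  [[0, 0, 0, 0, 0, 0], [0, 0, 0, 0, 0, 0]],
])

```text
time_s: 4.3
position: [0.458, -0.0257, 0.0654]
tcp_rot: [[-0.943, -0.311, 0.119], [-0.308, 0.95, 0.042], [-0.126, 0.003, -0.992]]
force: [-0.7, -0.0, 0.0]
opening: 0.006
grasp_force: 0.0
```

```bash
python3 look.py w2
```

```text
fixture top [264.5 187.2] 0.86 [0.5384 0.0006 0.    ]
fixture side [264.4 222.2] 0.75 [0.5375 0.0078 0.    ]
  tri [0.5369 0.0008 0.0051]
tab_top wrist [252.  221.9] 0.7 [ 0.4604 -0.0274  0.026 ]
tab_top side [234.4 222.3] 0.49 [ 0.4585 -0.0168  0.026 ]
  tri [ 0.4569 -0.0285  0.0338]
lid_hinge top [259.4 167.6] 0.82 [0.5818 0.0137 0.036 ]
lid_hinge side [280.3 205. ] 0.73 [0.5817 0.0258 0.036 ]
  tri [0.5797 0.0139 0.044 ]
lid_lip top [382.2 223.6] 0.7 [ 0.4421 -0.2812  0.034 ]
lid_lip side [246.2 217.1] 0.79 [ 0.4887 -0.0108  0.034 ]
  tri [ 0.4476 -0.2297  0.1852]
driver_yellow top [297.7 174.6] 0.49 [ 0.5704 -0.0848  0.    ]
driver_yellow side [237.6 221.8] 0.65 [0.4703 0.0209 0.    ]
  tri [ 0.5071 -0.0755  0.0777]
5.2 [ 0.4578 -0.0257  0.0654] [0.0143 0.2853 0.4502] 0.0060135358413410545 [ -20.2751   34.9847  118.4787   12.7901   21.4274 -140.0784]
[ 0.3651 -0.0572  0.2016] [ 0.3871  0.1304 -0.9128]
```

View pics/w2.png

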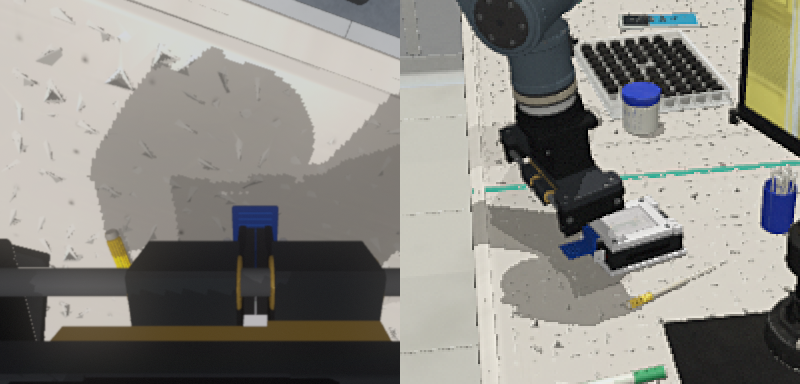

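Request:
play_rows([
  [[2, 0, 0, 0, -0.08, 0], [1.4, 0, 7, 0, 0, 0], [1.4, 0, 7, 0, 0, 0], [1.2, 0, 6, 0, 0, 0], [0, 0, 0, 0, 0, 0]],
])

```text
time_s: 5.7
position: [0.4564, -0.0242, 0.0441]
tcp_rot: [[-0.934, -0.313, 0.171], [-0.306, 0.95, 0.066], [-0.183, 0.009, -0.983]]
force: [-0.2, -0.4, 0.3]
opening: 0.008
grasp_force: 0.0
```

Request:
play_rows([
  [[0.4, 0, 2, 0, 0, 0], [0.4, 0, 2, 0, 0, 0], [0, 0, 0, 0, 0, 0]],
])

```text
time_s: 6.0
position: [0.4567, -0.0243, 0.0407]
tcp_rot: [[-0.934, -0.313, 0.173], [-0.306, 0.95, 0.065], [-0.184, 0.008, -0.983]]
force: [0.2, -0.7, 0.9]
opening: 0.005
grasp_force: 0.3
```

Request:
play_rows([
  [[0.3, 0, 1.5, 0, 0, 0], [0.3, 0, 1.5, 0, 0, 0], [0, 0, 0, 0, 0, 0]],
])

```text
time_s: 6.3
position: [0.4565, -0.0243, 0.0375]
tcp_rot: [[-0.934, -0.313, 0.172], [-0.306, 0.95, 0.066], [-0.184, 0.009, -0.983]]
force: [-1.2, -0.3, 1.2]
opening: 0.008
grasp_force: 0.9
```

Request:
play_rows([
  [[0.2, 0, 1, 0, 0, 0], [0.1, 0, 0.5, 0, 0, 0], [0, 0, 0, 0, 0, 0]],
])

```text
time_s: 6.6
position: [0.4565, -0.0242, 0.036]
tcp_rot: [[-0.934, -0.313, 0.172], [-0.306, 0.95, 0.066], [-0.184, 0.009, -0.983]]
force: [-1.8, -1.1, 2.8]
opening: 0.005
grasp_force: 1.2
```

```bash
cat > look2.py <<'E'
from h import *
import sys
np.set_printoptions(precision=4,suppress=True)
P={n:bot.capture(n) for n in('top','side')}
for q in('lid_lip','lid_hinge','tab_top'):
    o=[]
    for n,p in P.items():
        r=bot.pinpoint(p,q)
        if r: o.append((p,r[0]['centre'])); print(q,n,np.array(r[0]['centre']).round(1),round(r[0]['confidence'],2))
    if len(o)>1: print('  tri',tri(o))
s=bot.read_state();print(s['time_s'],s['position'],s['force'])
cv2.imwrite('pics/%s.png'%sys.argv[1],np.hstack([cv2.resize(P['top']['image'][100:260,190:350],(400,400)),cv2.resize(P['side']['image'][130:290,190:350],(400,400))]))
E
python3 look2.py w3
```

```text
lid_lip top [272.3 197.3] 0.39
lid_lip side [254.2 194.1] 0.77
  tri [ 0.5042 -0.0141  0.1002]
lid_hinge side [280.8 206.5] 0.71
tab_top side [236.1 226.2] 0.44
7.0 [ 0.4565 -0.0242  0.0361] [-2.1044 -1.2961  1.9874]
```

View pics/w3.png

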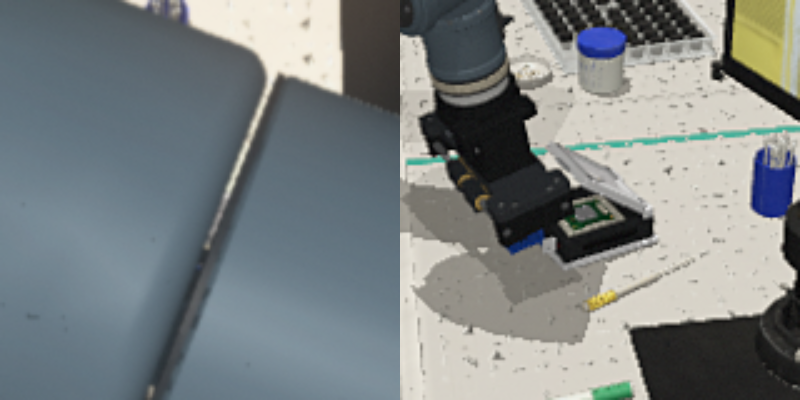

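Request:
play_rows([
  [[0, 0, -4, 0, 0, 0], [0, 0, -6, 0, 0, 0], [4, 0, -15, 0, 0, 0], [10, 0, -25, 0, 0, 0], [10, 0, -30, 0, 0, 0]],
])

```text
time_s: 7.5
position: [0.4199, -0.0369, 0.1108]
tcp_rot: [[-0.934, -0.313, 0.171], [-0.306, 0.95, 0.066], [-0.183, 0.009, -0.983]]
force: [0.2, -0.2, 0.7]
opening: 0.007
grasp_force: 0.0
```

Request:
play_rows([
  [[10, 0, -35, 0, 0.1, 0], [5, 0, -35, 0, 0.1, 0], [0, 0, 0, 0, 0, 0]],
])

```text
time_s: 7.8
position: [0.4034, -0.0447, 0.1767]
tcp_rot: [[-0.949, -0.317, 0.007], [-0.316, 0.949, 0.007], [-0.008, 0.004, -1.0]]
force: [0.6, 0.5, 0.3]
opening: 0.004
grasp_force: 0.0
```

```bash
python3 look2.py w4
```

```text
lid_lip top [268.3 187.3] 0.9
lid_lip side [261.3 185.6] 0.66
  tri [ 0.5238 -0.0047  0.1164]
lid_hinge top [257.9 169.3] 0.59
lid_hinge side [278.4 205.6] 0.83
  tri [0.5759 0.0175 0.0403]
tab_top top [272.7 219.1] 0.46
8.2 [ 0.3989 -0.0429  0.1715] [-1.2285 -0.6809  0.2996]
```

View pics/w4.png

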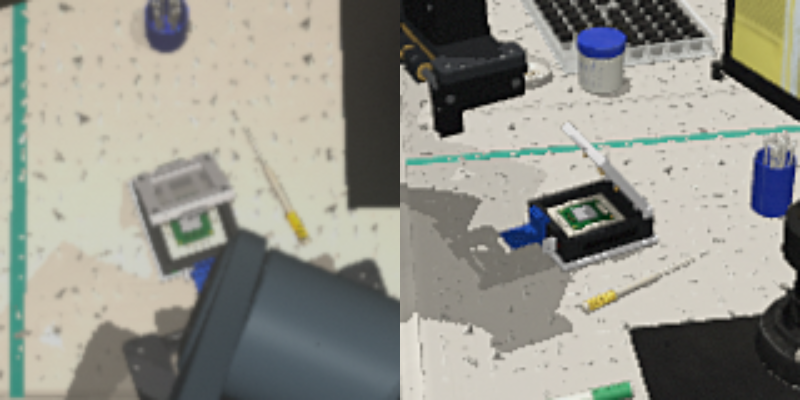

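Request:
play_rows([
  [[0, -3, 28, 0, 0, 0], [0, 0, 27, 0, 0, 0], [-35, 0, 0, 0, 0, 0], [-35, 0, 0, 0, 0, 0], [-25, 0, 0, 0, 0, 0]],
])

```text
time_s: 8.7
position: [0.4924, -0.0151, 0.1165]
tcp_rot: [[-0.949, -0.315, -0.003], [-0.315, 0.949, 0.013], [-0.002, 0.013, -1.0]]
force: [-0.0, -0.1, -0.3]
opening: 0.006
grasp_force: 0.0
```

Request:
play_rows([
  [[-6, 0, 0, 0, 0, 0], [-4, 0, 0, 0, 0, 0], [-4, 0, 0, 0, 0, 0], [-4, 0, 0, 0, 0, 0], [-4, 0, 0, 0, 0, 0]],
])

```text
time_s: 9.2
position: [0.511, -0.0086, 0.1176]
tcp_rot: [[-0.949, -0.315, -0.003], [-0.315, 0.949, 0.013], [-0.001, 0.013, -1.0]]
force: [0.3, 0.2, -1.1]
opening: 0.007
grasp_force: 0.0
```

```bash
python3 look2.py w5
```

```text
lid_lip side [262.3 184.4] 0.45
lid_hinge side [281.  208.8] 0.67
tab_top side [234.3 223.9] 0.55
9.6 [ 0.5114 -0.0085  0.1177] [0.8835 0.2563 0.2617]
```

View pics/w5.png

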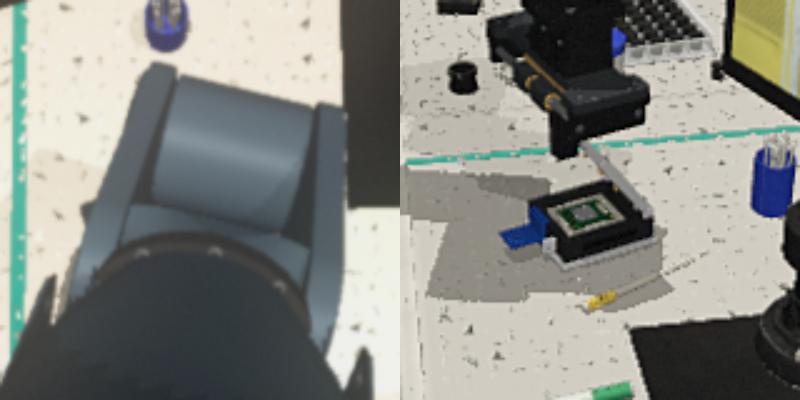

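Request:
play_rows([
  [[-4, 0, 0, 0, 0, 0], [-4, 0, 0, 0, 0, 0], [-4, 0, 0, 0, 0, 0], [-4, 0, 0, 0, 0, 0], [-4, 0, 0, 0, 0, 0]],
])

```text
time_s: 10.1
position: [0.5311, -0.002, 0.1177]
tcp_rot: [[-0.949, -0.315, -0.002], [-0.315, 0.949, 0.013], [-0.002, 0.013, -1.0]]
force: [-0.3, 0.2, 0.6]
opening: 0.002
grasp_force: 0.3
```

Request:
play_rows([
  [[-4, 0, 0, 0, 0, 0], [-4, 0, 0, 0, 0, 0], [-4, 0, 0, 0, 0, 0], [-4, 0, 0, 0, 0, 0], [-4, 0, 0, 0, 0, 0]],
])

```text
time_s: 10.6
position: [0.55, 0.0043, 0.1177]
tcp_rot: [[-0.949, -0.315, -0.002], [-0.315, 0.949, 0.013], [-0.002, 0.013, -1.0]]
force: [0.5, -0.1, 0.2]
opening: 0.006
grasp_force: 0.1
```

```bash
python3 look2.py w6
```

```text
lid_hinge side [278.1 207.4] 0.62
tab_top side [237.1 226.1] 0.77
11.0 [0.5494 0.0042 0.1177] [ 0.1618  0.4751 -0.0703]
```

View pics/w6.png

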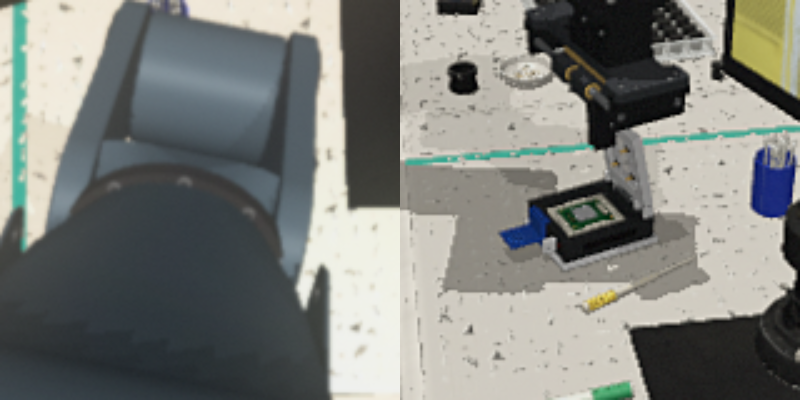

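Request:
play_rows([
  [[-4, 0, 0, 0, 0, 0], [-4, 0, 0, 0, 0, 0], [-4, 0, 0, 0, 0, 0], [-4, 0, 0, 0, 0, 0], [-4, 0, 0, 0, 0, 0]],
])

```text
time_s: 11.5
position: [0.5691, 0.0106, 0.1178]
tcp_rot: [[-0.949, -0.315, -0.002], [-0.315, 0.949, 0.013], [-0.002, 0.013, -1.0]]
force: [-0.5, -0.7, -0.5]
opening: 0.006
grasp_force: 0.1
```

Request:
play_rows([
  [[-4, 0, 0, 0, 0, 0], [-4, 0, 0, 0, 0, 0], [-4, 0, 0, 0, 0, 0], [-3, 0, 0, 0, 0, 0], [-3, 0, 0, 0, 0, 0]],
])

```text
time_s: 12.0
position: [0.5859, 0.0162, 0.1178]
tcp_rot: [[-0.949, -0.315, -0.002], [-0.315, 0.949, 0.013], [-0.002, 0.013, -1.0]]
force: [0.5, 0.1, 0.2]
opening: 0.008
grasp_force: 0.0
```

```bash
python3 look2.py w7
```

```text
lid_lip side [291.1 172.6] 0.62
lid_hinge side [278.6 206.6] 0.81
tab_top side [237.6 222.2] 0.58
12.4 [0.5855 0.0161 0.1178] [-0.402   0.2521 -0.3422]
```

View pics/w7.png

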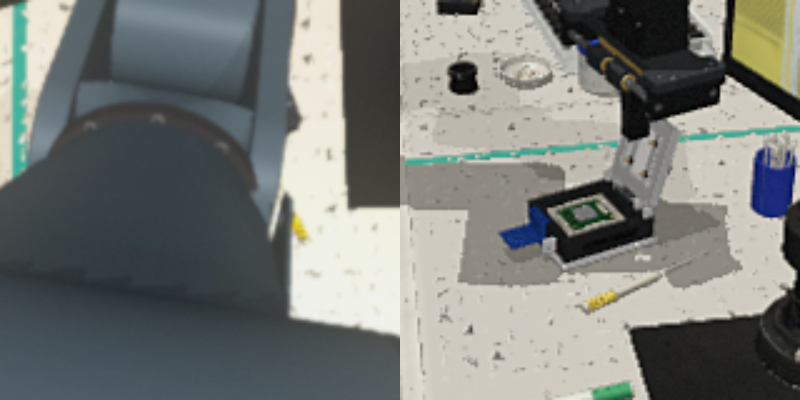

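Request:
play_rows([
  [[4, 0, 0, 0, 0, 0], [8, 0, 0, 0, 0, 0], [15, 0, 0, 0, 0, 0], [25, 0, 0, 0, 0, 0], [30, 0, 0, 0, 0, 0]],
])

```text
time_s: 12.9
position: [0.5072, -0.01, 0.1178]
tcp_rot: [[-0.949, -0.316, -0.001], [-0.316, 0.949, 0.012], [-0.003, 0.012, -1.0]]
force: [0.4, -0.2, -0.1]
opening: 0.003
grasp_force: 0.0
```

Request:
play_rows([
  [[35, 0, -10, 0, 0, 0], [35, 0, -30, 0, 0, 0], [25, 0, -35, 0, 0, 0], [0, 0, -30, 0, 0, 0], [0, 0, 0, 0, 0, 0]],
])

```text
time_s: 13.4
position: [0.419, -0.042, 0.2258]
tcp_rot: [[-0.949, -0.314, 0.005], [-0.314, 0.949, 0.01], [-0.008, 0.007, -1.0]]
force: [1.0, -0.3, 0.5]
opening: 0.006
grasp_force: 0.0
```

Request:
play_rows([
  [[0, 0, 0, 0, 0, 0], [0, 0, 0, 0, 0, 0], [0, 0, 0, 0, 0, 0], [0, 0, 0, 0, 0, 0], [0, 0, 0, 0, 0, 0]],
])

```text
time_s: 13.9
position: [0.4177, -0.0408, 0.2217]
tcp_rot: [[-0.949, -0.316, -0.004], [-0.316, 0.949, 0.013], [-0.0, 0.014, -1.0]]
force: [-0.6, -0.5, 1.2]
opening: 0.003
grasp_force: 0.0
```

```bash
python3 look2.py w8
```

```text
lid_lip top [255.8 146.2] 0.67
lid_lip side [294.6 170.4] 0.6
  tri [0.6121 0.0226 0.1349]
lid_hinge top [257.6 166.3] 0.82
lid_hinge side [278.3 207.6] 0.75
  tri [0.5802 0.0184 0.0344]
tab_top side [235.5 222.4] 0.49
14.3 [ 0.418  -0.041   0.2225] [ 0.1594 -0.0268 -0.3665]
```

View pics/w8.png

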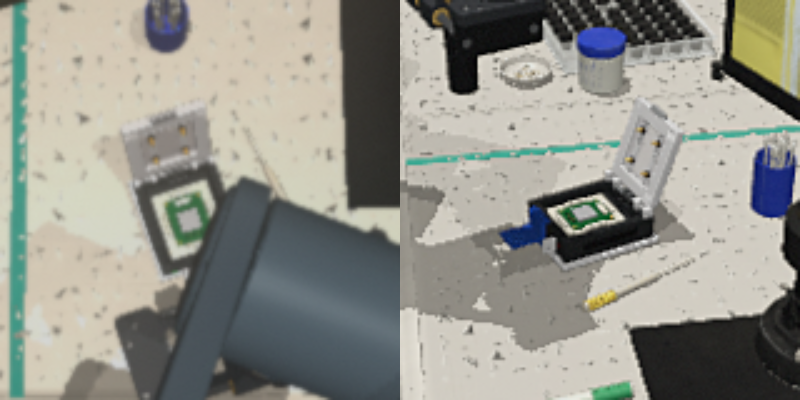

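Request:
play_rows([
  [[0, 0, 0, 0, 0, 0], [0, 0, 0, 0, 0, 0], [0, 0, 0, 0, 0, 0], [0, 0, 0, 0, 0, 0], [0, 0, 0, 0, 0, 0]],
])

```text
time_s: 14.8
position: [0.4179, -0.041, 0.2225]
tcp_rot: [[-0.949, -0.315, -0.002], [-0.315, 0.949, 0.013], [-0.002, 0.013, -1.0]]
force: [0.6, 0.1, 1.0]
opening: 0.011
grasp_force: 0.0
```

```bash
python3 look2.py w9 && python3 -c "
from rig import bot
print(bot.hand_in())"
```

```text
lid_lip top [255.8 146.3] 0.64
lid_lip side [295.7 173.7] 0.57
  tri [0.6148 0.0225 0.1253]
lid_hinge top [260.6 168.3] 0.82
lid_hinge side [279.6 206.1] 0.87
  tri [0.5777 0.0109 0.0429]
tab_top side [238.1 224. ] 0.61
15.2 [ 0.418  -0.041   0.2225] [1.0727 0.2091 0.2598]
the job is handed in; nothing more can be done
None
```

The fixture is open: I pressed the tab until the lid popped up, then pushed it back onto its stop, where it stayed; the camera pictures show no shift of the fixture or board, the arm finished clear, and I handed the job in at about 15 s (no verdict was returned).

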